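Pin the gate hinge on the shop's demonstration mount

ROBOT

A 6-joint arm with a two-finger parallel gripper is mounted at the origin on the work surface. World frame = base frame: x ahead of the robot, y to its left, z up, the work surface at z = 0. Lengths are in m, angles in rad, forces in N, time in s.
With the tool pointing down it reaches from about 0.3 to 0.875 m from the base axis. Payload 6.4 kg.
Tool frame: the origin (TCP) lies at the centre of the arm's flange, where the gripper is bolted on; the fingertips stand 173 mm ahead of it and the grasp point (between the pads) lies ctrl.grip_point_offset ahead of it (ctrl.grip_point_offset is the distance from the TCP to the grasp point, in m); z points along the fingers, y is the direction in which the jaws open and shut (so a half turn about z gives the same grasp; the last joint's range is limited). The gripper opens to 85 mm and grips with 20 to 120 N. Pads are 22 mm wide; open, the fingers measure 114 mm over their backs; the gripper's body (76 mm by 85 mm) begins 54 mm behind the grasp point. The pads swing forward as they close: fully open they stand 13 mm farther back than shut.
Start: joints at [1.139, 0.181, 1.607, -0, 1.354, -0.206], TCP at [0.129, 0.56, 0.405] pointing down, gripper open.
Joint ranges: [-2.99, 2.99], [-0.89, 2.07], [0.3, 2.58], [-1.14, 4.28], [0, 2.63], [-3.12, 3.12]. Speed limits (rad/s): [2.57, 2.57, 3.01, 3.14, 3.14, 3.14].

INTERFACE

Orientations are given as a unit quaternion [w, x, y, z].
In Python, from bench import ctrl, cams, boxes_of, landmark_of gives the robot as it stands.
- The arm moves only by the shell command python3 -m handwheel 'ROWS'. ROWS is JSON, a list of rows, each an object with "offset": the shift along the tool's x, y, z in m, a list of three; "spin": the turn about the tool's z in degrees; "grip": the opening, from 0 (shut) to 1 (fully open). A call has 1 to 20 rows; each row is the pose to reach, as a shift and turn from the pose commanded when the call began, along the tool's axes at that moment; what a row does not reach only later rows make up. A row lasts 1/8 s, in which the tool goes at most 62.5 mm and 10.7 degrees, less where a joint would pass 70% of its speed; a pose out of reach is approached as far as the arm can. A call with a gripper value outside its range is refused whole. The fingers move at their own pace and stop on an object; the grip force is fixed at half the most. Time passes only in rows, so rows that repeat a pose let the fingers close. It gives the time, the measured TCP pose, the force and the opening at its end, in the units of the state.
- ctrl.get_obs(): the state, without advancing time (a new reading comes with each control period).
- cams.camera(name): name is "side" or "top"; returns a dict with "color" (420x560x3 uint8, red, green, blue), "camera_matrix" (3x3 intrinsics, pixels), "distortion" ([k1, k2, p1, p2, k3] as OpenCV has them; the pictures are not rectified), "view" (4x4, takes a point from world to camera coordinates). Camera axes: x right, y up, looking along -z (the intrinsics and any distortion apply to the point x, -y, -z); pixel columns grow to the right and rows downward; lengths in m; the calibration is good to about 2 mm. A picture is of the moment at which its call begins. There is no depth.
- ctrl.hand_in(): hands the job in, once; it reports no verdict.
Trained networks look in a picture, given as the dict that the camera call returned (one of the last four; its "shot" number tells which), for a name from the list of things; names that differ only in an ending like _2 or _b are one class to them, and where a whole thing is asked for, a point or a joint stands for the part that bears it (a point fixed in the world has none). Each returns a list of dicts, best first, with "confidence" (0 to 1); they miss things now and then, are a little off and sometimes report something else, mostly with a low value. They report only what shows in the picture. A call takes as long as a camera call.
- boxes_of(picture, thing): "uv" ([column, row] in pixels, amid what is visible of it).
- landmark_of(picture, thing): "uv" ([column, row] in pixels: a listed point, or the origin of a listed thing).
The state is a dict: "time_s": time; "q": joint angles; "dq": joint speeds; "joint_efforts": joint torques, N m; "eef_pos": TCP position; "eef_rot": TCP orientation; "wrist_force": force on the tool from outside, world axes, zero at the start; "torque": the same for the moment, N m; "opening": opening from 0.0 (shut) to 1.0 (fully open).
Only numpy, scipy, OpenCV 4.12 (cv2) and the standard library are available. Lean on these libraries where they do the work, as an engineer would, in place of code of your own. Each camera call takes 0.05 s, during which the arm holds its last target.

TASK

Take the orange-handled hinge pin from its wooden block and thread it down through the yellow-ringed eye of the steel gate strap and the hidden hole of the knuckle underneath, sliding the strap along its channel by feel until the two holes line up. Leave the pin fully home, upright with its collar flat on the strap, and let go of it. Be gentle: never press or shove the hinge with more than about 40 N, and leave the tin, spray can, carton and brick where they are.

Things in the scene. Friction and masses are not known exactly. Their poses are not given: they have to be found in the camera images.
- pin_grip (a point): the hinge pin, standing upright in a fixed wooden block (70 x 70 mm, 60 mm high). This point lies on the pin's axis in the orange round handle, 20 mm in diameter, which reaches 14 mm above and 27 mm below it; z up along the pin. Mass about 140 g. At the start the collar rests on the block, the shank hangs in a loose 18 mm hole: lift by at least 55 mm
- pin_seat (a point): centre of the underside of the pin's steel collar (30 mm in diameter, 5 mm thick, just under the handle), on the pin's axis, 32 mm below pin_grip; z up along the pin. The round shank below it is 14 mm in diameter and 48 mm long; its last 3 mm taper to 11 mm in diameter
- pin_tip (a point): the pin's lower end, on its axis (48 mm below pin_seat)
- eye (a point): centre of the strap's eye, at the strap's top face. The strap is a flat steel strip 54 mm wide, 200 mm long, 12 mm thick, lying level in a blue channel whose side walls end 1 mm above it; the eye is a 17.5 mm through hole ringed by a yellow line. y points along the strap and its sliding direction, x across it, z up
- mark (a point): fixed point on the channel's centre line, level with the strap's top face, axes as for eye. The lower knuckle, a steel block clamped unseen under the strap, has a 16 mm through hole on the centre line, anywhere from 14 mm before to 14 mm beyond this mark along y: only feel can tell. Its flat top is 14 mm below the strap's top face, 22 mm thick, free space below; off the hole the pin rests on it
- hinge: the whole hinge mount, fixed to the table: wooden plank 150 x 240 mm, 25 mm thick, with the 180 mm long channel (78 mm wide over its walls) along its y axis, carrying strap and lower knuckle; origin under its centre on the table; the mark lies 86 mm above the origin
- strap (a joint): how far the strap's eye stands from the mark along the mark's +y, in m; it starts between -0.034 and -0.022, always short of the hidden hole, so it has to be slid towards +y. The strap slides with about 3 N of friction and stays where it is left; its stops are at -0.045 and +0.030
- pin: the hinge pin; origin at pin_seat, z up along the pin
- tin: bystander: paint tin, 90 mm in diameter, 110 mm high; origin under its centre
- spray: bystander: spray can with red cap, 52 mm in diameter, 150 mm high; origin under its centre
- carton: bystander: cardboard carton 90 x 120 x 60 mm; origin under its centre
- brick: bystander: brick 100 x 200 x 60 mm; origin under its centre

How it is judged:
On the way:
1. the pin's tip has entered the strap's eye, at least 4 mm below the strap's top face (z of pin_tip in the frame of eye below -0.004 m and horizontal distance between pin_tip and eye below 0.006 m).
At the end, for the whole second after the job is handed in: the pin stands at rest through the strap's eye and the lower knuckle: collar's underside within 3 mm of the strap's top face, seat within 5 mm and tip within 6 mm of the eye's axis, tilted less than 0.08 rad, released (z of pin_seat in the frame of eye between -0.003 and 0.003 m and horizontal distance between pin_seat and eye below 0.005 m and horizontal distance between pin_tip and eye below 0.006 m and angle between pin_seat's own z axis and vertical below 0.08 rad and linear speed of pin below 0.02 m/s); the robot touches nothing.
It fails at once if the pin presses on the hinge (strap, knuckle or mount) with more than 40 N (contact force between pin and hinge above 40 N).
It fails at once if the robot itself presses on the hinge with more than 40 N (contact force between the arm and hinge above 40 N).
It fails at once if the fingers press on the hinge with more than 40 N (contact force between the fingers and hinge above 40 N).
It fails at once if a bystander is moved by more than 20 mm (distance of any of tin, spray, carton, brick from where it was at the start of the episode above 0.02 m).
It also fails if it takes over 64 s, if anything falls off the work surface, if the arm or the gripper's body presses on something with over 40 N, if the wrist force passes 120 N, or if a joint passes its speed limit or range.

## Working session

There is one attempt and no reset: what is moved stays moved. The work goes in short steps, Python scripts to look and compute and a shell command to move; the robot and the scene stay as the last step left them, time stands still between calls to the robot, and variables do not carry over. Pictures are saved under pics/ and viewed, and the job is handed in when it is done.

```bash
mkdir -p pics; ls; cat > h.py <<'E'
import numpy as np,cv2
from bench import ctrl,cams,boxes_of,landmark_of
def save(p,n): cv2.imwrite('pics/'+n,p['color'][:,:,::-1])
def ray(p,uv):
    K=np.array(p['camera_matrix'],float);d=np.array(p['distortion'],float);V=np.array(p['view'],float)
    x,y=cv2.undistortPoints(np.array([[uv]],float),K,d)[0,0]
    R=V[:3,:3];t=V[:3,3]
    o=-R.T@t; v=R.T@np.array([x,-y,-1.]); return o,v/np.linalg.norm(v)
def at_z(p,uv,z):
    o,v=ray(p,uv); return o+v*(z-o[2])/v[2]
def tri(rs):
    A=np.zeros((3,3));b=np.zeros(3)
    for o,v in rs:
        M=np.eye(3)-np.outer(v,v);A+=M;b+=M@o
    x=np.linalg.solve(A,b)
    return x,[np.linalg.norm((np.eye(3)-np.outer(v,v))@(x-o)) for o,v in rs]
def proj(p,X):
    V=np.array(p['view'],float);c=V[:3,:3]@np.array(X,float)+V[:3,3]
    q,_=cv2.projectPoints(np.array([[c[0],-c[1],-c[2]]]),np.zeros(3),np.zeros(3),np.array(p['camera_matrix'],float),np.array(p['distortion'],float))
    return q[0,0]
E
python3 - <<'E'
from h import *
print(ctrl.get_obs(),ctrl.grip_point_offset)
s=cams.camera('side');t=cams.camera('top');save(s,'s0.png');save(t,'t0.png')
for n in ['pin_grip','pin_seat','eye','mark','hinge','tin','spray','carton','brick']:
    a=landmark_of(s,n)[:2];b=landmark_of(t,n)[:2]
    print(n,a,b)
    if a and b: print(tri([ray(s,a[0]['uv']),ray(t,b[0]['uv'])]))
for p in(s,t):print(ray(p,(280,210)))
E
```

```text
pics
{'time_s': 0.0, 'q': array([ 1.13867640e+00,  1.81569030e-01,  1.60803710e+00, -2.13353745e-05,
        1.35378560e+00, -2.06324022e-01]), 'dq': array([-0.00170906,  0.00037106, -0.001299  ,  0.00124423, -0.00181144,
       -0.00104346]), 'joint_efforts': array([-2.52548680e-04, -4.44876444e+01, -3.51334119e+01, -2.80661288e-04,
        9.14122764e-03,  6.61042293e-06]), 'eef_pos': array([0.12862028, 0.56016298, 0.40375408]), 'eef_rot': array([-2.72410054e-04,  1.12655938e-01,  9.93633650e-01, -8.57359216e-04]), 'wrist_force': array([-0.53782965,  0.28921018,  0.74832914]), 'torque': array([ 0.03214166, -0.00557239, -0.0132164 ]), 'opening': 0.9963485860140239} 0.1547
pin_grip [{'uv': [327.2, 351.4], 'confidence': 0.91}] [{'uv': [438.1, 221.1], 'confidence': 0.41}]
(array([ 0.54147253, -0.25793165,  0.07170955]), [np.float64(0.003521106568639835), np.float64(0.0035211065686396596)])
pin_seat [{'uv': [324.6, 357.5], 'confidence': 0.62}] [{'uv': [288.5, 238.3], 'confidence': 0.71}, {'uv': [437.9, 218.2], 'confidence': 0.63}]
(array([ 0.65595051,  0.05167295, -0.6798822 ]), [np.flo
[... 1103 characters left out ...]
.003027095866188198)])
spray [{'uv': [350.2, 231.9], 'confidence': 0.78}] [{'uv': [325.4, 136.4], 'confidence': 0.61}]
(array([ 0.76818493,  0.00110515, -0.00685902]), [np.float64(0.00041659292779426814), np.float64(0.00041659292779445435)])
carton [{'uv': [413.8, 313.0], 'confidence': 0.91}] []
brick [{'uv': [144.2, 167.2], 'confidence': 0.64}] [{'uv': [158.3, 288.8], 'confidence': 0.6}]
(array([0.38643533, 0.42353245, 0.00503463]), [np.float64(0.0021689118460474907), np.float64(0.0021689118460475605)])
(array([ 0.31443693, -0.52537662,  0.83566255]), array([ 0.29789209,  0.58962716, -0.75073306]))
(array([0.41326528, 0.06470535, 1.28632226]), array([ 0.12880073,  0.04164691, -0.99079559]))
```

```bash
python3 -c "
import cv2
for n in 'st':
    im=cv2.imread(f'pics/{n}0.png'); cv2.imwrite(f'pics/{n}0b.png',cv2.resize(im,(784,588)))
im=cv2.imread('pics/t0.png')[170:300,210:330];cv2.imwrite('pics/t0c.png',cv2.resize(im,None,fx=4.6,fy=4.6))
im=cv2.imread('pics/t0.png')[180:260,390:490];cv2.imwrite('pics/t0d.png',cv2.resize(im,None,fx=6,fy=6))
im=cv2.imread('pics/s0.png')[310:410,270:390];cv2.imwrite('pics/s0d.png',cv2.resize(im,None,fx=5,fy=5))
im=cv2.imread('pics/s0.png')[150:290,150:290];cv2.imwrite('pics/s0c.png',cv2.resize(im,None,fx=4.2,fy=4.2))
"
```

```text
(no output)
```

View pics/s0b.png

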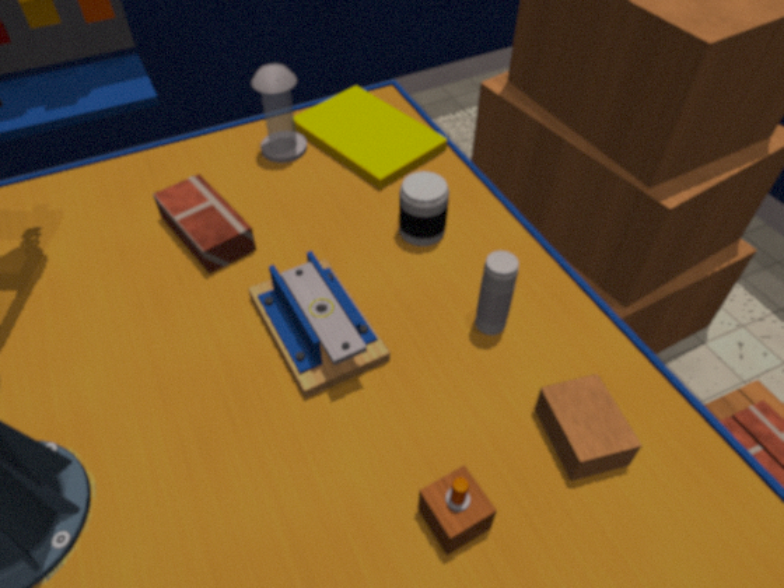

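View pics/t0b.png

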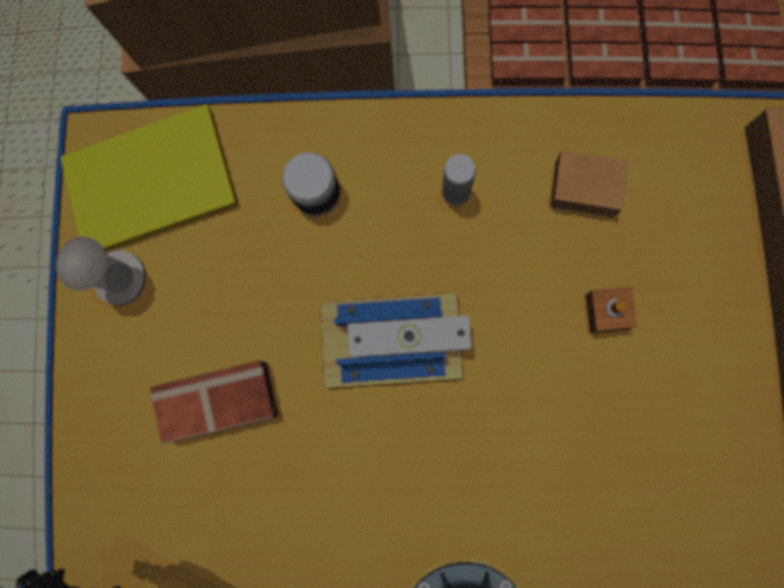

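View pics/t0c.png

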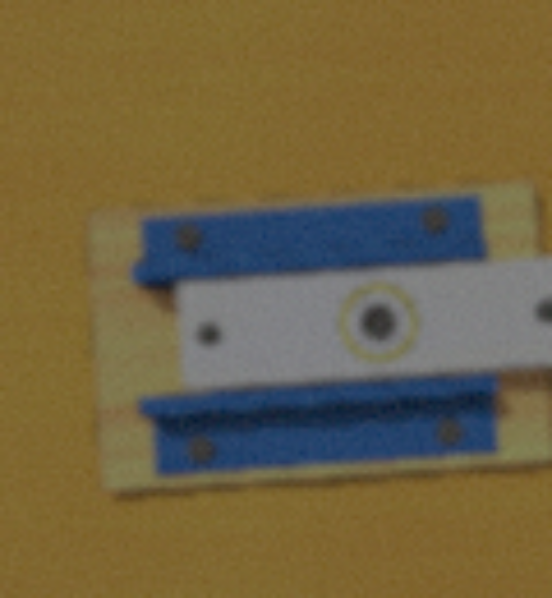

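View pics/t0d.png

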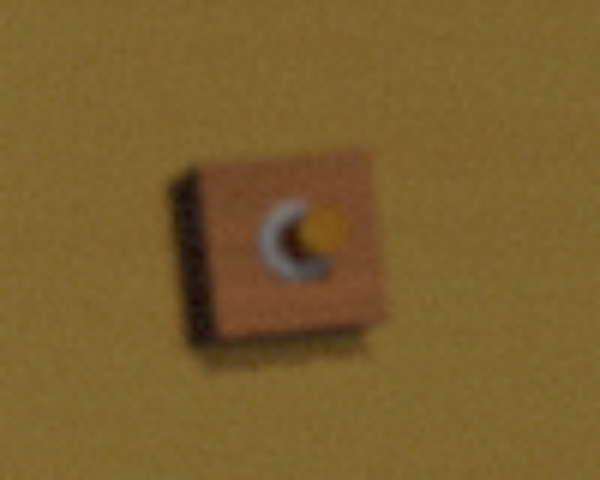

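View pics/s0d.png

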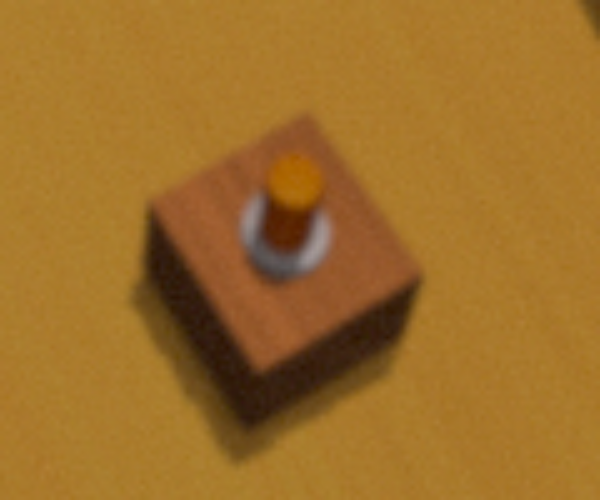

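View pics/s0c.png

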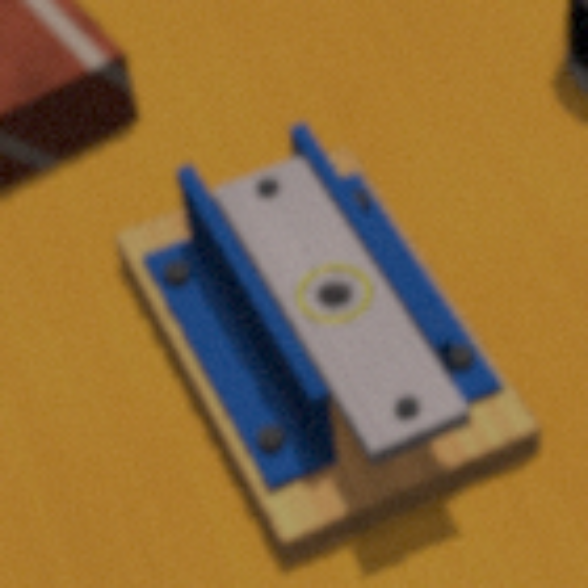

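```bash
cat >> h.py <<'E'
def ringfit(p,uv,r=11):
    im=p['color'].astype(float);u0,v0=map(int,np.round(uv))
    c=im[v0-r:v0+r+1,u0-r:u0+r+1]
    yel=(c[:,:,0]+c[:,:,1])/2-c[:,:,2]
    g=c.sum(2)
    return c,yel,g
E
python3 - <<'E'
from h import *
s=cams.camera('side');t=cams.camera('top')
res={}
for nm,p,uv,S in (('s',s,(229.8,220),10),('t',t,(292.2,240),9)):
    im=p['color'].astype(float);u0,v0=map(int,np.round(uv))
    c=cv2.GaussianBlur(im,(0,0),0.6)[v0-S:v0+S+1,u0-S:u0+S+1]
    yel=(c[:,:,0]+c[:,:,1])/2-c[:,:,2]
    yy,xx=np.mgrid[-S:S+1,-S:S+1]
    rr=np.hypot(xx,yy)
    w=np.clip(yel-np.median(yel)-8,0,None)*(rr<S+1)
    print(nm,'yel centroid',u0+(w*xx).sum()/w.sum(),v0+(w*yy).sum()/w.sum())
    g=c.sum(2);d=np.clip(np.median(g)*0.75-g,0,None)*(rr<6)
    h=(u0+(d*xx).sum()/d.sum(),v0+(d*yy).sum()/d.sum());print('hole',h,at_z(p,h,.086))
    big=cv2.resize(np.clip(w*4,0,255).astype(np.uint8),None,fx=14,fy=14,interpolation=0);cv2.imwrite(f'pics/ring_{nm}.png',big)
    res[nm]=h
print(tri([ray(s,res['s']),ray(t,res['t'])]))
for a,b in (((329.2,346),(443.8,218)),((327.2,357.4),(440,220))):
    print(tri([ray(s,a),ray(t,b)]))
    for z in(.106,.063): print(z,at_z(s,a,z),at_z(t,b,z))
# strap bolts (top crop)
for b in ((208,334),(545,312)):
    print('bolt',at_z(t,(b[0]/4.6+210,b[1]/4.6+170),.086))
for b in ((267,188),(406,407)): print('bolt s',at_z(s,(b[0]/4.2+150,b[1]/4.2+150),.086))
for b in ((105,492),(90,213),(535,185)): print('plank top',at_z(t,(b[0]/4.6+210,b[1]/4.6+170),.025))
E
```

```text
s yel centroid 229.21306215165893 219.41207256642045
hole (np.float64(229.13766499894544), np.float64(219.78248245009354)) [0.49975139 0.08652843 0.086     ]
t yel centroid 291.871249760553 239.6884587425346
hole (np.float64(291.69207887933084), np.float64(239.58222459000174)) [0.50008386 0.08908257 0.086     ]
(array([0.50042132, 0.08912298, 0.08284321]), [np.float64(0.00011142982280603769), np.float64(0.00011142982280597832)])
(array([ 0.54267932, -0.26257991,  0.10264345]), [np.float64(0.0008665175670054989), np.float64(0.0008665175670054235)])
0.106 [ 0.54249103 -0.26398558  0.106     ] [ 0.54148654 -0.26134791  0.106     ]
0.063 [ 0.55593057 -0.24858146  0.063     ] [ 0.54615774 -0.27322627  0.063     ]
(array([ 0.54217611, -0.2644402 ,  0.06096051]), [np.float64(0.00043295644809079864), np.float64(0.00043295644809094463)])
0.106 [ 0.52934011 -0.27970612  0.106     ] [ 0.53703845 -0.25219948  0.106     ]
0.063 [ 0.54200464 -0.26522842  0.063     ] [ 0.5415476  -0.26374456  0.063     ]
bolt [0.49447429 0.17338516 0.086     ]
bolt [0.50264357 0.0042559  0.086     ]
bolt s [0.49591163 0.17166666 0.086     ]
bolt s [0.50477374 0.00247403 0.086     ]
plank top [0.41627733 0.23394403 0.025     ]
plank top [0.56395304 0.24136614 0.025     ]
plank top [0.57465913 0.00489751 0.025     ]
```

```bash
cd pics; python3 -c "
import cv2,numpy as np
a=cv2.imread('ring_s.png');b=cv2.imread('ring_t.png');h=min(a.shape[0],b.shape[0])
cv2.imwrite('ring.png',np.hstack([a[:h],b[:h]]))"
```

```text
(no output)
```

View pics/ring.png

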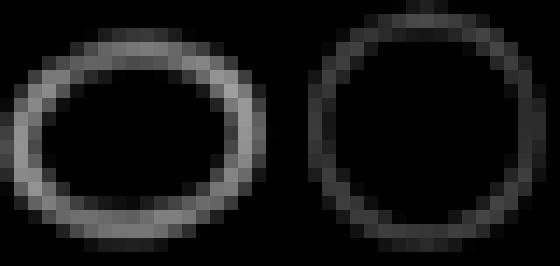

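```bash
python3 -m handwheel '[{"offset":[-0.3,-0.36,0.0],"spin":-8,"grip":1},{"offset":[-0.3,-0.36,0.0],"spin":-15.6,"grip":1},{"offset":[-0.3,-0.36,0.0],"spin":-15.6,"grip":1},{"offset":[-0.3,-0.36,0.0],"spin":-15.6,"grip":1},{"offset":[-0.3,-0.36,0.0],"spin":-15.6,"grip":1},{"offset":[-0.3,-0.36,0.0],"spin":-15.6,"grip":1},{"offset":[-0.3,-0.36,0.0],"spin":-15.6,"grip":1},{"offset":[-0.587,-0.71,0.06],"spin":-15.6,"grip":1},{"offset":[-0.587,-0.71,0.06],"spin":-15.6,"grip":1},{"offset":[-0.587,-0.71,0.06],"spin":-15.6,"grip":1},{"offset":[-0.587,-0.71,0.06],"spin":-15.6,"grip":1},{"offset":[-0.587,-0.71,0.06],"spin":-15.6,"grip":1},{"offset":[-0.587,-0.71,0.06],"spin":-15.6,"grip":1},{"offset":[-0.587,-0.71,0.06],"spin":-15.6,"grip":1},{"offset":[-0.587,-0.71,0.06],"spin":-15.6,"grip":1},{"offset":[-0.587,-0.71,0.06],"spin":-15.6,"grip":1},{"offset":[-0.587,-0.71,0.06],"spin":-15.6,"grip":1},{"offset":[-0.587,-0.71,0.06],"spin":-15.6,"grip":1}]'
python3 - <<'E'
from h import *
o=ctrl.get_obs();print(o)
from scipy.spatial.transform import Rotation as R
q=o['eef_rot'];print(R.from_quat([q[1],q[2],q[3],q[0]]).as_matrix().round(4))
s=cams.camera('side');save(s,'s1.png');t=cams.camera('top');save(t,'t1.png')
E
```

```text
time_s: 3.35
eef_pos: [0.5417, -0.2618, 0.3451]
eef_rot: [0.0, -0.024, 1.0, 0.0]
wrist_force: [0.0, 0.1, 0.3]
opening: 1.003
{'time_s': 3.35, 'q': array([-6.47287702e-01,  2.96189869e-01,  1.59232939e+00,  1.41240213e-04,
        1.25298717e+00, -2.26574035e+00]), 'dq': array([ 0.00526023, -0.00598986,  0.00012496, -0.0004623 , -0.00147249,
       -0.00024456]), 'joint_efforts': array([-4.51782290e-01, -4.81167877e+01, -3.36107790e+01, -1.90408097e-02,
       -1.31737604e-02,  2.58414708e-03]), 'eef_pos': array([ 0.54166588, -0.26176844,  0.34506615]), 'eef_rot': array([ 7.54822567e-05, -2.38038466e-02,  9.99716645e-01,  2.57239496e-05]), 'wrist_force': array([0.01671084, 0.06937415, 0.28419682]), 'torque': array([-0.00228188, -0.00840493,  0.04618536]), 'opening': 1.0029232029250985}
[[-9.989e-01 -4.760e-02  1.000e-04]
 [-4.760e-02  9.989e-01  1.000e-04]
 [-2.000e-04  0.000e+00 -1.000e+00]]
```

View pics/s1.png

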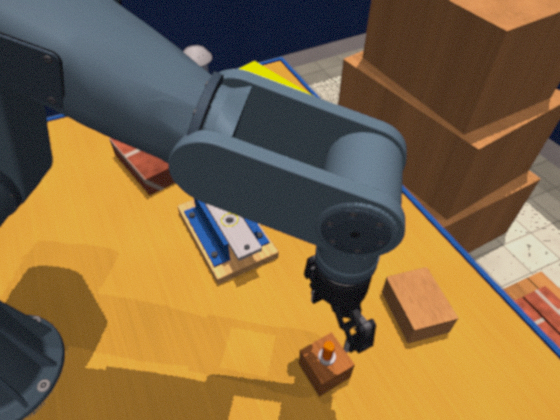

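```bash
python3 - <<'E'
from h import *
s=cams.camera('side')
for z in (.345,.19,.106,.06): print(z,proj(s,[.5417,-.2618,z]).round(1))
im=cv2.resize(s['color'][230:400,270:430,::-1],None,fx=3.5,fy=3.5,interpolation=cv2.INTER_CUBIC)
for z in (.19,.106,.06):
    u,v=proj(s,[.5417,-.263,z]);cv2.circle(im,(int((u-270)*3.5),int((v-230)*3.5)),3,(255,0,255),-1)
cv2.imwrite('pics/s1c.png',im)
E
```

```text
0.345 [343.9 264.8]
0.19 [332.7 321.4]
0.106 [328.1 345.1]
0.06 [325.9 356.5]
```

View pics/s1c.png

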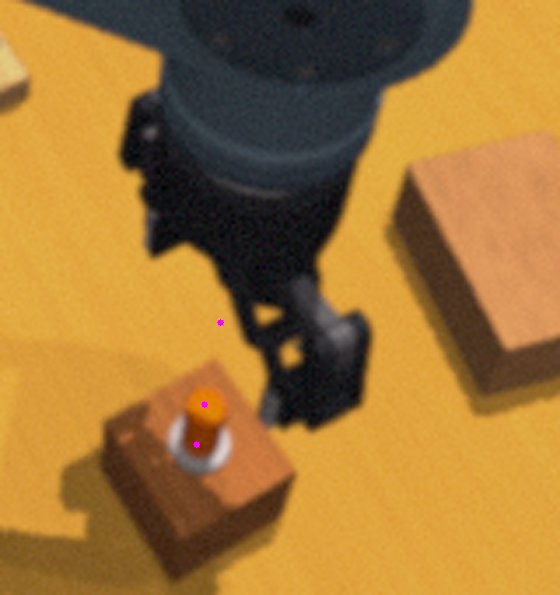

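```bash
python3 -m handwheel '[{"offset":[0,-0.001,0.05],"spin":0,"grip":1},{"offset":[0,-0.001,0.08],"spin":0,"grip":1},{"offset":[0,-0.001,0.097],"spin":0,"grip":1},{"offset":[0,-0.001,0.097],"spin":0,"grip":1},{"offset":[0,-0.001,0.097],"spin":0,"grip":0.4},{"offset":[0,-0.001,0.097],"spin":0,"grip":0.25},{"offset":[0,-0.001,0.097],"spin":0,"grip":0},{"offset":[0,-0.001,0.097],"spin":0,"grip":0},{"offset":[0,-0.001,0.097],"spin":0,"grip":0},{"offset":[0,-0.001,0.097],"spin":0,"grip":0},{"offset":[0,-0.001,0.097],"spin":0,"grip":0}]'
```

```text
time_s: 4.88
eef_pos: [0.5422, -0.2641, 0.2485]
eef_rot: [0.0, -0.023, 1.0, -0.0]
wrist_force: [-1.2, 1.3, 5.8]
opening: 0.22
```

```bash
python3 -m handwheel '[{"offset":[0,0,-0.02],"spin":0,"grip":0},{"offset":[0,0,-0.06],"spin":0,"grip":0},{"offset":[0,0,-0.12],"spin":0,"grip":0},{"offset":[0,0,-0.12],"spin":0,"grip":0},{"offset":[0,0,-0.12],"spin":0,"grip":0}]'
python3 - <<'E'
from h import *
o=ctrl.get_obs();print(o['eef_pos'],o['wrist_force'],o['opening'])
s=cams.camera('side');save(s,'s2.png');t=cams.camera('top');save(t,'t2.png')
cv2.imwrite('pics/s2c.png',cv2.resize(s['color'][230:400,270:430,::-1],None,fx=3.5,fy=3.5,interpolation=cv2.INTER_CUBIC))
E
```

```text
time_s: 5.5
eef_pos: [0.5416, -0.2638, 0.3679]
eef_rot: [0.0, -0.023, 1.0, -0.0]
wrist_force: [-0.3, -0.5, -2.1]
opening: 0.214
[ 0.54164802 -0.26379239  0.3679369 ] [-0.29546747 -0.53245936 -2.10972733] 0.21398822661250547
```

View pics/s2c.png

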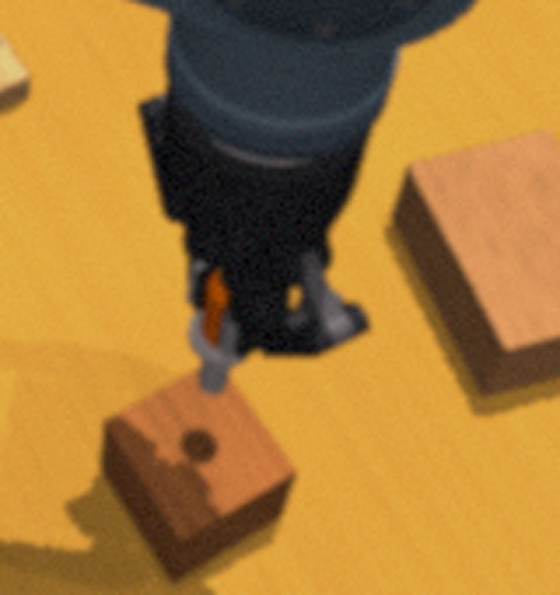

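```bash
python3 -m handwheel '[{"offset":[0.025,0.3524,0],"spin":0,"grip":0},{"offset":[0.025,0.3524,0],"spin":0,"grip":0},{"offset":[0.025,0.3524,0],"spin":0,"grip":0},{"offset":[0.025,0.3524,0],"spin":0,"grip":0},{"offset":[0.025,0.3524,0],"spin":0,"grip":0},{"offset":[0.025,0.3524,0],"spin":0,"grip":0},{"offset":[0.025,0.3524,0.01],"spin":0,"grip":0},{"offset":[0.025,0.3524,0.025],"spin":0,"grip":0},{"offset":[0.025,0.3524,0.025],"spin":0,"grip":0}]'
python3 - <<'E'
from h import *
o=ctrl.get_obs();print(o['eef_pos'],o['wrist_force'],o['opening'])
s=cams.camera('side');save(s,'s3.png')
p=o['eef_pos'];seat=p[2]-.2485+.060
im=cv2.resize(s['color'][130:280,150:300,::-1],None,fx=4,fy=4,interpolation=cv2.INTER_CUBIC)
cv2.imwrite('pics/s3c.png',im)
for z in (seat+.0025,seat-.048,.086):
    u,v=proj(s,[p[0],p[1],z]);print(z,u,v,(u-150)*4,(v-130)*4)
E
```

```text
time_s: 6.72
eef_pos: [0.4999, 0.0858, 0.3401]
eef_rot: [-0.002, -0.022, 1.0, 0.0]
wrist_force: [-0.2, -0.3, -2.1]
opening: 0.217
[0.49989767 0.08583636 0.34010145] [-0.23382597 -0.2539083  -2.13260078] 0.21724465496259543
0.15410144964463668 226.75172097749936 198.7310951534241 307.00688390999744 274.92438061369637
0.10360144964463668 228.6828262545671 214.70314106230762 314.73130501826836 338.8125642492305
0.086 229.31958137646666 219.9785440027015 317.27832550586663 359.91417601080605
```

View pics/s3c.png

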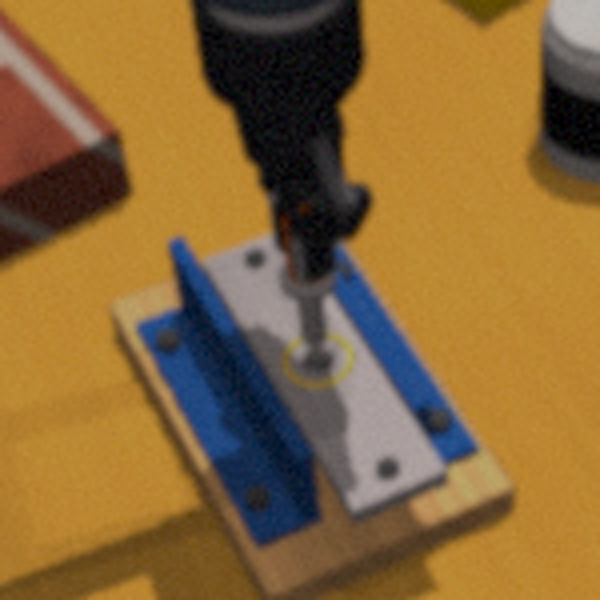

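```bash
python3 - <<'E'
from h import *
s=cams.camera('side');save(s,'s4.png')
o=ctrl.get_obs();p=o['eef_pos'];print(p,o['dq'].round(3))
old=cv2.imread('pics/s2.png')[:,:,::-1]
for nm,img,P,x0,y0,w in(('a',old,[.5416,-.2638,.3679],300,280,80),('b',s['color'],p,190,160,80)):
    im=cv2.resize(np.ascontiguousarray(img[y0:y0+w,x0:x0+w,::-1]),None,fx=7,fy=7,interpolation=cv2.INTER_CUBIC)
    seat=P[2]-.2485+.060
    for z in (seat+.046,seat+.0025,seat-.048):
        u,v=proj(s,[P[0],P[1],z]);cv2.drawMarker(im,(int((u-x0+.5)*7),int((v-y0+.5)*7)),(255,0,255),0,10)
    cv2.imwrite(f'pics/cmp{nm}.png',im)
a=cv2.imread('pics/cmpa.png');b=cv2.imread('pics/cmpb.png');cv2.imwrite('pics/cmp.png',cv2.resize(np.hstack([a,b]),(800,400)))
cv2.imwrite('pics/cmpb2.png',b)
E
```

```text
[0.50067158 0.08576797 0.34198495] [ 0.004 -0.015 -0.014 -0.     0.001  0.001]
```

View pics/cmpb2.png

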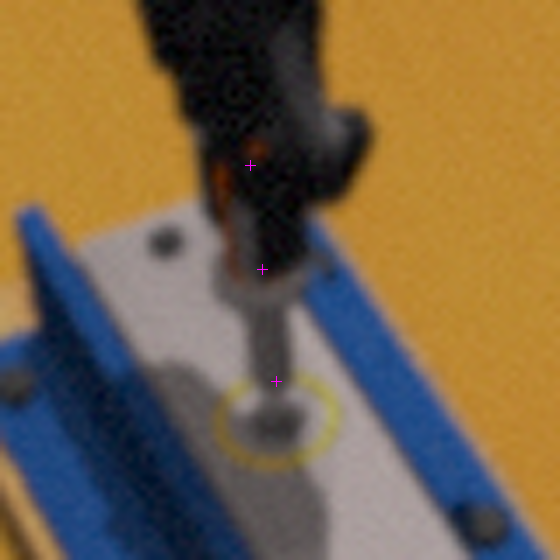

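View pics/cmpa.png

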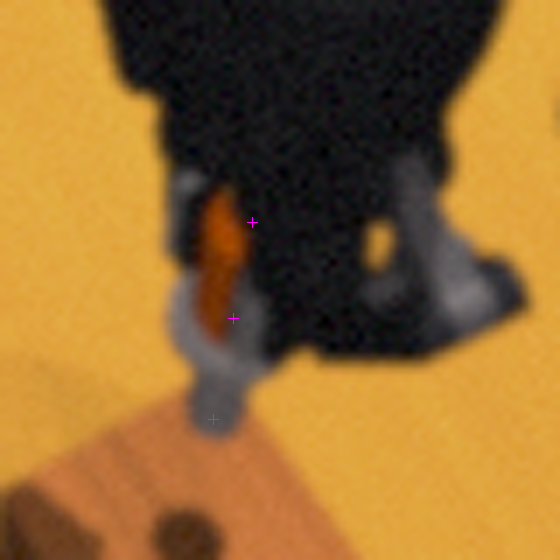

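```bash
python3 -m handwheel '[{"offset":[0.001,0.001,0.008],"spin":0,"grip":0},{"offset":[0.001,0.001,0.014],"spin":0,"grip":0},{"offset":[0.001,0.001,0.017],"spin":0,"grip":0},{"offset":[0.001,0.001,0.017],"spin":0,"grip":0},{"offset":[0.001,0.001,0.017],"spin":0,"grip":0}]'
python3 - <<'E'
from h import *
o=ctrl.get_obs();p=o['eef_pos'];print(p.round(4),o['dq'].round(3),'tip',p[2]-.2365)
s=cams.camera('side');x0,y0,w=190,160,80
for z in (p[2]-.2365,.086):print(proj(s,[p[0],p[1],z]))
cv2.imwrite('pics/s5.png',cv2.resize(s['color'][y0:y0+w,x0:x0+w,::-1],None,fx=7,fy=7,interpolation=cv2.INTER_CUBIC))
E
```

```text
time_s: 7.45
eef_pos: [0.4996, 0.0879, 0.3259]
eef_rot: [0.0, -0.023, 1.0, -0.0]
wrist_force: [-0.3, -0.9, -1.5]
opening: 0.217
[0.4996 0.0879 0.3259] [-0.001 -0.002 -0.     0.002 -0.001  0.   ] tip 0.08939219659732539
[228.73388643 218.37800971]
[228.85630113 219.38397054]
```

View pics/s5.png

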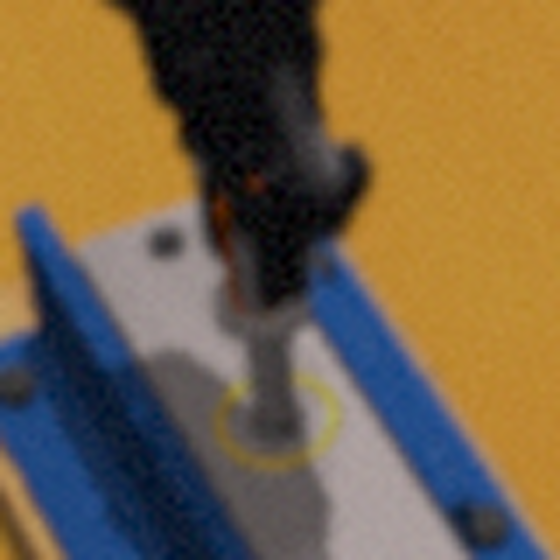

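```bash
python3 -m handwheel '[{"offset":[-0.0005,-0.0005,0.002],"spin":0,"grip":0},{"offset":[-0.0005,-0.0005,0.0035],"spin":0,"grip":0},{"offset":[-0.0005,-0.0005,0.005],"spin":0,"grip":0},{"offset":[-0.0005,-0.0005,0.005],"spin":0,"grip":0}]'; python3 -c "
from h import *;print(ctrl.get_obs()['wrist_force'],ctrl.get_obs()['torque'])"
```

```text
time_s: 8.0
eef_pos: [0.5, 0.0874, 0.3205]
eef_rot: [-0.0, -0.023, 1.0, 0.0]
wrist_force: [-0.1, 0.2, -1.3]
opening: 0.216
[-0.12291199  0.20927951 -1.34362369] [0.03225466 0.05314837 0.06424431]
```

```bash
python3 -m handwheel '[{"offset":[0,0,0.0015],"spin":0,"grip":0},{"offset":[0,0,0.003],"spin":0,"grip":0},{"offset":[0,0,0.0045],"spin":0,"grip":0},{"offset":[0,0,0.0045],"spin":0,"grip":0}]'; python3 -c "
from h import *;print(ctrl.get_obs()['wrist_force'],ctrl.get_obs()['torque'])"
```

```text
time_s: 8.5
eef_pos: [0.5, 0.0873, 0.316]
eef_rot: [-0.0, -0.023, 1.0, 0.0]
wrist_force: [-0.4, -0.1, -2.0]
opening: 0.222
[-0.37592968 -0.11678697 -1.9917519 ] [-0.01737461 -0.10066137 -0.06708358]
```

```bash
python3 -m handwheel '[{"offset":[0,0,0.002],"spin":0,"grip":0},{"offset":[0,0,0.004],"spin":0,"grip":0},{"offset":[0,0,0.006],"spin":0,"grip":0},{"offset":[0,0,0.006],"spin":0,"grip":0}]'; python3 -m handwheel '[{"offset":[0,0,0.001],"spin":0,"grip":0},{"offset":[0,0,0.001],"spin":0,"grip":0}]'; python3 -m handwheel '[{"offset":[0,0,0.0005],"spin":0,"grip":0},{"offset":[0,0,0.0005],"spin":0,"grip":0}]'
```

```text
time_s: 9.0
eef_pos: [0.4999, 0.0874, 0.31]
eef_rot: [-0.0, -0.023, 1.0, 0.0]
wrist_force: [0.6, -0.6, -1.7]
opening: 0.216
time_s: 9.25
eef_pos: [0.5, 0.0874, 0.3092]
eef_rot: [-0.0, -0.023, 1.0, -0.0]
wrist_force: [0.2, -0.9, -1.5]
opening: 0.216
time_s: 9.5
eef_pos: [0.5001, 0.0874, 0.3087]
eef_rot: [0.0, -0.023, 1.0, -0.0]
wrist_force: [0.4, -0.6, -1.7]
opening: 0.214
```

Tip estimated at .0722, still no contact. Small steps on.

```bash
for i in 1 2; do python3 -m handwheel '[{"offset":[0,0,0.0005],"spin":0,"grip":0},{"offset":[0,0,0.0005],"spin":0,"grip":0}]'; done
```

```text
time_s: 9.75
eef_pos: [0.5002, 0.0874, 0.3084]
eef_rot: [0.0, -0.023, 1.0, -0.0]
wrist_force: [0.4, 0.3, 2.2]
opening: 0.214
time_s: 10.0
eef_pos: [0.5003, 0.0874, 0.3084]
eef_rot: [0.0, -0.023, 1.0, -0.0]
wrist_force: [-0.7, 0.3, 5.4]
opening: 0.215
```

```bash
python3 -m handwheel '[{"offset":[0,0.001,0],"spin":0,"grip":0},{"offset":[0,0.002,0],"spin":0,"grip":0},{"offset":[0,0.003,0],"spin":0,"grip":0},{"offset":[0,0.004,0],"spin":0,"grip":0}]';  python3 -m handwheel '[{"offset":[0,0.001,0],"spin":0,"grip":0},{"offset":[0,0.002,0],"spin":0,"grip":0},{"offset":[0,0.003,0],"spin":0,"grip":0},{"offset":[0,0.004,0],"spin":0,"grip":0}]'
```

```text
time_s: 10.5
eef_pos: [0.5004, 0.0904, 0.3084]
eef_rot: [0.001, -0.023, 1.0, -0.002]
wrist_force: [0.0, -6.8, 4.7]
opening: 0.212
time_s: 11.0
eef_pos: [0.5002, 0.0943, 0.3084]
eef_rot: [0.001, -0.023, 1.0, -0.002]
wrist_force: [-0.7, -5.7, 3.9]
opening: 0.217
```

```bash
for i in 1; do python3 -m handwheel '[{"offset":[0,0.001,0.0001],"spin":0,"grip":0},{"offset":[0,0.002,0.0001],"spin":0,"grip":0},{"offset":[0,0.003,0.0001],"spin":0,"grip":0},{"offset":[0,0.004,0.0001],"spin":0,"grip":0}]';  python3 -m handwheel '[{"offset":[0,0.001,0],"spin":0,"grip":0},{"offset":[0,0.002,0],"spin":0,"grip":0},{"offset":[0,0.003,0],"spin":0,"grip":0},{"offset":[0,0.004,0],"spin":0,"grip":0}]'; done
```

```text
time_s: 11.5
eef_pos: [0.5, 0.0982, 0.3084]
eef_rot: [0.001, -0.023, 1.0, -0.002]
wrist_force: [-1.2, -7.5, 5.6]
opening: 0.218
time_s: 12.0
eef_pos: [0.4998, 0.1022, 0.3084]
eef_rot: [0.001, -0.023, 1.0, -0.002]
wrist_force: [-0.8, -7.5, 5.2]
opening: 0.214
```

```bash
python3 -m handwheel '[{"offset":[0,0.001,0.0],"spin":0,"grip":0},{"offset":[0,0.002,0.0],"spin":0,"grip":0},{"offset":[0,0.003,0.0],"spin":0,"grip":0},{"offset":[0,0.004,0.0],"spin":0,"grip":0}]'
```

```text
time_s: 12.5
eef_pos: [0.4996, 0.1063, 0.3084]
eef_rot: [0.001, -0.023, 1.0, -0.002]
wrist_force: [-1.8, -7.4, 6.3]
opening: 0.21
```

```bash
python3 -c "
from h import *
s=cams.camera('side');x0,y0,w=180,140,90
cv2.imwrite('pics/s6.png',cv2.resize(s['color'][y0:y0+w,x0:x0+w,::-1],None,fx=6,fy=6,interpolation=cv2.INTER_CUBIC))"
```

```text
(no output)
```

View pics/s6.png

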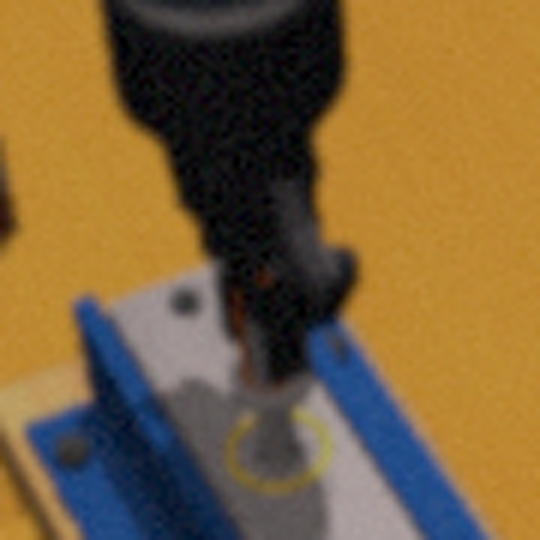

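```bash
python3 -m handwheel '[{"offset":[0,0.001,0.0],"spin":0,"grip":0},{"offset":[0,0.002,0.0],"spin":0,"grip":0},{"offset":[0,0.003,0.0],"spin":0,"grip":0},{"offset":[0,0.004,0.0],"spin":0,"grip":0}]'
```

```text
time_s: 13.05
eef_pos: [0.4994, 0.1104, 0.3083]
eef_rot: [0.001, -0.023, 1.0, -0.001]
wrist_force: [-1.5, -6.8, 6.4]
opening: 0.216
```

```bash
python3 -m handwheel '[{"offset":[0,0.001,0.0],"spin":0,"grip":0},{"offset":[0,0.002,0.0],"spin":0,"grip":0},{"offset":[0,0.003,0.0],"spin":0,"grip":0},{"offset":[0,0.004,0.0],"spin":0,"grip":0}]'
```

```text
time_s: 13.55
eef_pos: [0.4987, 0.1151, 0.3075]
eef_rot: [0.0, -0.023, 1.0, -0.0]
wrist_force: [-0.1, -3.1, 1.6]
opening: 0.214
```

```bash
python3 -m handwheel '[{"offset":[0,0,0.0005],"spin":0,"grip":0},{"offset":[0,0,0.001],"spin":0,"grip":0},{"offset":[0,0,0.001],"spin":0,"grip":0}]'
```

```text
time_s: 13.92
eef_pos: [0.4987, 0.1153, 0.3064]
eef_rot: [-0.0, -0.023, 1.0, -0.0]
wrist_force: [-0.1, -2.9, -0.6]
opening: 0.214
```

```bash
python3 -m handwheel '[{"offset":[0,0,0.0005],"spin":0,"grip":0},{"offset":[0,0,0.001],"spin":0,"grip":0},{"offset":[0,0,0.001],"spin":0,"grip":0}]'; python3 -m handwheel '[{"offset":[0,0,0.0005],"spin":0,"grip":0},{"offset":[0,0,0.001],"spin":0,"grip":0},{"offset":[0,0,0.001],"spin":0,"grip":0}]'
```

```text
time_s: 14.3
eef_pos: [0.4987, 0.1153, 0.3055]
eef_rot: [-0.0, -0.023, 1.0, 0.0]
wrist_force: [0.8, -2.1, 0.1]
opening: 0.21
time_s: 14.68
eef_pos: [0.4987, 0.1153, 0.3045]
eef_rot: [-0.0, -0.023, 1.0, -0.0]
wrist_force: [-0.8, -3.7, -0.1]
opening: 0.217
```

```bash
python3 -m handwheel '[{"offset":[0,0,0.001],"spin":0,"grip":0},{"offset":[0,0,0.002],"spin":0,"grip":0},{"offset":[0,0,0.002],"spin":0,"grip":0}]'; python3 -m handwheel '[{"offset":[0,0,0.001],"spin":0,"grip":0},{"offset":[0,0,0.002],"spin":0,"grip":0},{"offset":[0,0,0.002],"spin":0,"grip":0}]'
```

```text
time_s: 15.05
eef_pos: [0.4987, 0.1153, 0.3024]
eef_rot: [-0.0, -0.023, 1.0, 0.0]
wrist_force: [-0.1, -3.2, -0.1]
opening: 0.216
time_s: 15.42
eef_pos: [0.4987, 0.1153, 0.3005]
eef_rot: [-0.0, -0.023, 1.0, 0.0]
wrist_force: [-0.7, -3.3, -0.3]
opening: 0.216
```

```bash
python3 -m handwheel '[{"offset":[0,0,0.002],"spin":0,"grip":0},{"offset":[0,0,0.004],"spin":0,"grip":0},{"offset":[0,0,0.005],"spin":0,"grip":0},{"offset":[0,0,0.005],"spin":0,"grip":0}]'; python3 -m handwheel '[{"offset":[0,0,0.002],"spin":0,"grip":0},{"offset":[0,0,0.004],"spin":0,"grip":0},{"offset":[0,0,0.005],"spin":0,"grip":0},{"offset":[0,0,0.005],"spin":0,"grip":0}]'
```

```text
time_s: 15.92
eef_pos: [0.4987, 0.1153, 0.2954]
eef_rot: [-0.0, -0.023, 1.0, 0.0]
wrist_force: [-0.1, -3.2, -1.7]
opening: 0.217
time_s: 16.42
eef_pos: [0.4987, 0.1153, 0.2904]
eef_rot: [-0.0, -0.023, 1.0, 0.0]
wrist_force: [0.1, -2.2, -0.3]
opening: 0.218
```

```bash
python3 -m handwheel '[{"offset":[0,0,0.002],"spin":0,"grip":0},{"offset":[0,0,0.004],"spin":0,"grip":0},{"offset":[0,0,0.006],"spin":0,"grip":0},{"offset":[0,0,0.006],"spin":0,"grip":0}]'; python3 -m handwheel '[{"offset":[0,0,0.002],"spin":0,"grip":0},{"offset":[0,0,0.004],"spin":0,"grip":0},{"offset":[0,0,0.006],"spin":0,"grip":0},{"offset":[0,0,0.008],"spin":0,"grip":0},{"offset":[0,0,0.008],"spin":0,"grip":0}]'
```

```text
time_s: 16.92
eef_pos: [0.4987, 0.1153, 0.2843]
eef_rot: [-0.0, -0.023, 1.0, 0.0]
wrist_force: [0.3, -2.2, -1.9]
opening: 0.215
time_s: 17.55
eef_pos: [0.4987, 0.1153, 0.2763]
eef_rot: [-0.0, -0.023, 1.0, 0.0]
wrist_force: [-0.2, -2.2, -1.5]
opening: 0.216
```

```bash
python3 -m handwheel '[{"offset":[0,0,0.0008],"spin":0,"grip":0},{"offset":[0,0,0.0016],"spin":0,"grip":0},{"offset":[0,0,0.0016],"spin":0,"grip":0}]'; python3 -m handwheel '[{"offset":[0,0,0.0005],"spin":0,"grip":0},{"offset":[0,0,0.0005],"spin":0,"grip":0}]'; python3 -m handwheel '[{"offset":[0,0,0.0005],"spin":0,"grip":0},{"offset":[0,0,0.0005],"spin":0,"grip":0}]'
```

```text
time_s: 17.92
eef_pos: [0.4987, 0.1153, 0.275]
eef_rot: [0.0, -0.023, 1.0, -0.0]
wrist_force: [-0.8, -3.0, 1.5]
opening: 0.216
time_s: 18.18
eef_pos: [0.4987, 0.1153, 0.2745]
eef_rot: [-0.0, -0.023, 1.0, -0.0]
wrist_force: [-0.6, -2.8, 0.7]
opening: 0.217
time_s: 18.42
eef_pos: [0.4988, 0.1153, 0.2744]
eef_rot: [0.0, -0.023, 1.0, -0.0]
wrist_force: [-3.0, -3.6, 5.2]
opening: 0.214
```

```bash
python3 -m handwheel '[{"offset":[0,-0.0003,-0.0005],"spin":0,"grip":0},{"offset":[0,-0.0003,-0.0005],"spin":0,"grip":0.35},{"offset":[0,-0.0003,-0.0005],"spin":0,"grip":0.5},{"offset":[0,-0.0003,-0.0005],"spin":0,"grip":0.7},{"offset":[0,-0.0003,-0.0005],"spin":0,"grip":0.7},{"offset":[0,-0.0003,-0.0005],"spin":0,"grip":0.7}]'
python3 -c "
from h import *
s=cams.camera('side');x0,y0,w=180,140,90
cv2.imwrite('pics/s7.png',cv2.resize(s['color'][y0:y0+w,x0:x0+w,::-1],None,fx=6,fy=6,interpolation=cv2.INTER_CUBIC))"
```

```text
time_s: 19.18
eef_pos: [0.4988, 0.1151, 0.2745]
eef_rot: [0.0, -0.023, 1.0, 0.0]
wrist_force: [0.6, 0.1, 0.5]
opening: 0.7
```

View pics/s7.png

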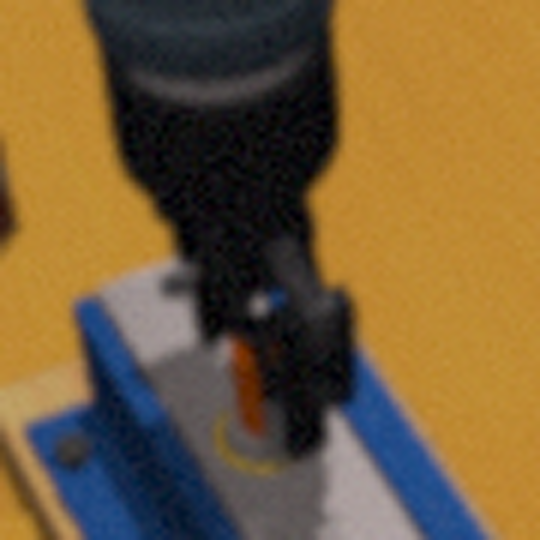

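Released with the collar on the strap. Lift straight up and clear.

```bash
python3 -m handwheel '[{"offset":[0,0,-0.01],"spin":0,"grip":0.7},{"offset":[0,0,-0.03],"spin":0,"grip":0.7},{"offset":[0,0,-0.07],"spin":0,"grip":0.7},{"offset":[0,0,-0.12],"spin":0,"grip":0.7},{"offset":[0,-0.25,-0.14],"spin":0,"grip":0.7},{"offset":[0,-0.25,-0.14],"spin":0,"grip":0.7},{"offset":[0,-0.25,-0.14],"spin":0,"grip":0.7},{"offset":[0,-0.25,-0.14],"spin":0,"grip":0.7},{"offset":[0,-0.25,-0.14],"spin":0,"grip":0.7},{"offset":[0,-0.25,-0.14],"spin":0,"grip":0.7}]'
python3 - <<'E'
from h import *
s=cams.camera('side');t=cams.camera('top');save(s,'s8.png');save(t,'t8.png')
a=cv2.resize(s['color'][140:270,160:290,::-1],(400,400),interpolation=2);b=cv2.resize(t['color'][180:290,220:330,::-1],(400,400),interpolation=2)
cv2.imwrite('pics/f8.png',np.hstack([a,b]))
for n in ['pin_grip','pin_seat','eye','tin','spray','carton','brick']: print(n,landmark_of(s,n)[:1],landmark_of(t,n)[:1])
E
```

```text
time_s: 20.48
eef_pos: [0.5102, -0.1347, 0.4148]
eef_rot: [0.0, -0.023, 1.0, 0.0]
wrist_force: [-0.4, 0.0, -0.9]
opening: 0.701
pin_grip [{'uv': [223.9, 201.8], 'confidence': 0.63}] [{'uv': [278.9, 239.8], 'confidence': 0.61}]
pin_seat [{'uv': [221.5, 211.5], 'confidence': 0.45}] [{'uv': [279.1, 240.5], 'confidence': 0.47}]
eye [{'uv': [221.5, 211.0], 'confidence': 0.87}] [{'uv': [279.2, 237.5], 'confidence': 0.75}]
tin [{'uv': [302.0, 163.4], 'confidence': 0.91}] [{'uv': [227.5, 139.6], 'confidence': 0.96}]
spray [{'uv': [350.8, 231.0], 'confidence': 0.97}] [{'uv': [324.3, 137.2], 'confidence': 0.92}]
carton [{'uv': [411.5, 314.0], 'confidence': 0.76}] [{'uv': [420.7, 135.5], 'confidence': 0.89}]
brick [{'uv': [145.1, 165.6], 'confidence': 0.8}] [{'uv': [153.3, 284.2], 'confidence': 0.79}]
```

View pics/f8.png

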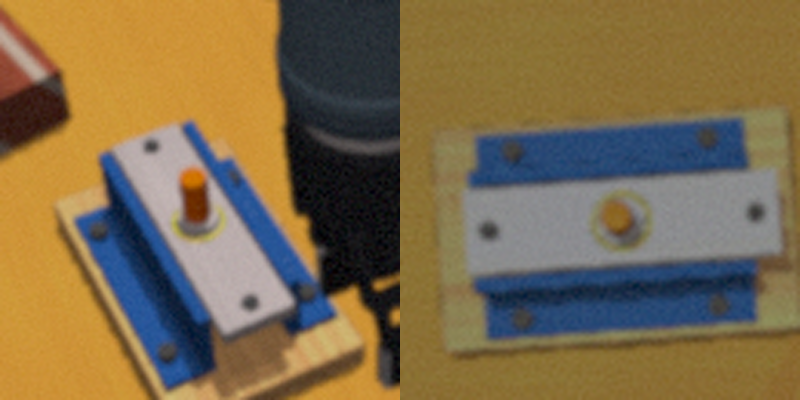

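The pin stands upright with its collar concentric within the yellow ring, flat on the strap, and the arm is clear.

```bash
python3 -c "
from h import *
print(ctrl.hand_in())"
```

```text
the job is handed in; nothing more can be done
None
```

The pin is fully home through the strap's eye and the hidden knuckle hole, and I released it and handed the job in at about 20.6 s. The hand-in gave no verdict.

**What I did:** I gripped the handle with the jaws along the strap, lifted the pin clear of its block and lowered it about 14 mm through the eye until it rested on the knuckle. I then slid the strap roughly 27 mm towards +y under a light press of 4–6 N. The tip dropped into the hole at y ≈ 0.115. I lowered the pin until the collar met the strap, relieved the load, opened the gripper and moved the arm away.

**Last checks:**
- **Depth:** The collar touched the strap at TCP height 0.2744 m; I had predicted 0.2745 m.
- **Pictures:** Both cameras show the pin upright, with its collar inside the yellow ring. The networks' eye and seat points agree to within about 3 pixels. The pin landmarks had low confidence (0.45–0.63).
- **Forces:** The highest wrist reading at the end of any move was about 8–9 N, well under the 40 N limit. Readings came only at the end of each move, so brief peaks in between were not seen.
- **Bystanders:** The tin and spray landmarks shifted by at most 3 pixels. The brick's top-view landmark shifted about 7 pixels, more than I would expect from noise, but its side-view shift was under 2. The carton has no starting top view to compare; its side view shifted about 2.5 pixels. The arm's path never went near the brick or the carton, so I took these as network error.

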